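# Mount a dopped stone in the viewing stand and hold the loupe over it

### The arm

A 6-joint arm with a two-finger parallel gripper is mounted at the origin on a cart in front of the work surface, level with it; the furniture and walls round the work are solid. World frame = base frame: x ahead of the robot, y to its left, z up, the work surface at z = 0. Lengths are in m, angles in rad, forces in N, time in s.
With the tool pointing down it reaches from about 0.3 to 0.775 m from the base axis. Payload 14.6 kg.
Tool frame: the origin (TCP) lies midway between the tips of the shut fingers; the grasp point (between the pads) lies 19 mm behind it; z points along the fingers, y is the line along which they close (so a half turn about z gives the same grasp; the last joint's range is limited). The gripper opens to 94 mm and grips with 3 to 60 N. Pads are 16 mm wide; open, the fingers measure 119 mm over their backs; the gripper's body (75 mm by 177 mm) begins 78 mm behind the grasp point.
Start: joints at [1.234, 0.3, 1.521, -0, 1.321, -0.067], TCP at [0.147, 0.53, 0.205] pointing down, gripper open.
Joint ranges: [-3.03, 3.03], [-0.79, 2.21], [0.23, 2.52], [-1.04, 4.18], [0, 3.07], [-2.55, 2.55]. Speed limits (rad/s): [2.22, 2.22, 2.57, 3.14, 3.14, 3.14].

### API

Orientations are given as [roll, pitch, yaw] about the fixed x, y, z axes, in that order (R = Rz(yaw) Ry(pitch) Rx(roll)).
In Python, from station import ctrl gives the robot as it stands. The module is installed in compiled form; this text tells all that it offers.
- The arm moves only by the tool servo_tool, never from a script. Its argument "plan" is a list of rows, each a list of 7 numbers: the opening in per cent of the stroke, from 0 (shut) to 100 (fully open), then the shift along the tool's x, y, z in m, then the turn, a rotation vector about the tool's x, y, z in rad. A call has exactly 8 rows; each row shifts and turns the commanded pose from where the row before left it, along the tool's axes as they then stand; what a row does not reach is not made up. A row lasts 1/8 s, in which the tool goes at most 62.5 mm and 10.7 degrees, less where a joint would pass 70% of its speed; a pose out of reach is approached as far as the arm can. A call with a gripper value outside its range is refused whole. The fingers move at their own pace and stop on an object; "force" is the grip in N (left out, the last holds). Time passes only in rows, so rows that do not move let the fingers close, or fill a call up. It gives the time, the measured TCP pose, the force, the opening and the grip force at its end, in the units of the state.
- ctrl.get_obs(): the state, without advancing time (a new reading comes with each control period).
- ctrl.camera(name): name is "side" or "top"; returns a dict with "pixels" (480x640x3 uint8, red, green, blue), "z_map" (480x640 float32, m along the optical axis (not along the pixel's ray), 0 where there is no reading), "mtx" (3x3 intrinsics, pixels), "pose" (4x4, takes a point from camera to world coordinates). Camera axes: x right, y up, looking along -z (the intrinsics and any distortion apply to the point x, -y, -z); pixel columns grow to the right and rows downward; lengths in m; the calibration is good to about 2 mm. A picture is of the moment at which its call begins.
- ctrl.hand_in(): hands the job in; it is judged then, once.
The state is a dict: "time_s": time; "qpos": joint angles; "joint_vel": joint speeds; "tau": joint torques, N m; "ee_pos": TCP position; "eef_rot": TCP orientation; "force": force on the tool from outside, world axes, zero at the start; "moment": the same for the moment, N m; "grip_width": finger opening in m; "grip_force": force on a finger pad.
Only numpy, scipy, OpenCV 4.12 (cv2) and the standard library are available. Lean on these libraries where they do the work, as an engineer would, in place of code of your own. Each camera call takes 0.05 s, during which the arm holds its last target. There are 200 camera calls.

### The job

Take the dop that carries the stone out of the rack, slide its shank fully home in the bore of the viewing stand and let go of it. Then pick up the loupe by its case, so that the lens stays free to look through, carry it clear over the things on the bench, and hold it level with the lens centred over the stone and about 15 mm above it, never touching it. The program finishes while still holding the loupe there; leave the two empty dops in the rack and everything else on the bench as they are.

Things in the scene. Friction and masses are not known exactly. Their poses are not given: they have to be found in the camera images.
- viewing_stand: Fixed steel viewing stand: dark foot plate 74 x 74 x 8 mm with a bright steel block 38 x 38 mm on it, top face 44 mm above the bench; in its middle a round upright bore 11.5 mm wide, 32 mm deep, mouth chamfered 2.5 mm. A brass screw head (looks only) sticks out 14 mm from the block's -y side. Origin: centre of the underside; z up.
- socket (a point): Centre of the bore's mouth, on the top face of the viewing stand's block (44 mm above the bench); axes as the stand's, z up.
- dop_rack: Fixed dark wooden block 50 x 160 x 36 mm (its low foot moulding is 56 x 166 mm) with three upright holes (12.5 mm wide, 31 mm deep) in a row along its y axis, 50 mm apart, the middle one at its centre. A dop stands in each; which one holds the stone varies. Origin: centre of the underside; z up.
- stone_dop: The dop with the stone, loose, 50-80 g, upright in one of the rack's holes. From below: steel shank 10 mm thick, 28 mm long, foot tapered; steel flange 24 mm wide, 4 mm thick, resting on the rack's top; straight wooden grip 18 mm wide, 4 to 38 mm above the origin; brass cup; white domed stone. Origin: on the axis at the flange's underside (at the socket point when home); z up.
- stone_top (a point): Top of the stone's dome, on the dop's axis, 56 mm above the dop's origin. The stone is white, 17 mm wide and 8.5 mm high, set on dark shellac on a brass cup 14 mm wide.
- empty_dop_1: Empty dop, the same but with no stone: it ends in a bare brass cup 46 mm above the flange's underside. Stands in another hole of the rack, loose. Origin and axes as the stone's dop.
- empty_dop_2: The other empty dop, like the first.
- loupe: Loupe of dull grey metal, lying flat, swung open (its pivot is stiff and does not turn), 55 x 85 x 15 mm, 37-60 g, loose: a round ring 41 mm wide, 15 mm high with the lens (ring centre at x = +6.5, y = +21.5 mm), and joined to it by a pivot the flat case, which lies to the -y side. Origin: centre of its outline on the underside; z up.
- lens (a point): Centre of the lens ring, on the loupe's underside (it lies on the bench at the start): at x = +6.5 mm, y = +21.5 mm, z = 0 of the loupe's frame; axes as the loupe's.
- case (a point): Middle of the loupe's flat case, 7.5 mm above the underside, at x = -6.5, y = -22.5 mm of the loupe's frame, axes as the loupe's. The case is 40 mm long, 18 mm wide (16 at the pivot, 19 at the free end), from 1 to 13 mm above the bench; its length runs along (0.745, 0.667) of the loupe's x, y (42 degrees from x towards y), so grip it across that.
- spirit_lamp: Glass spirit lamp, round, 69 mm wide, 78 mm high, loose, standing between loupe and stand; leave it. Origin: centre of the underside.
- oil_vial: Square glass vial with dark cap, 30 x 34 x 64 mm, loose; leave it. Origin: centre of the underside.
- matchbox: Matchbox 36 x 52 x 15 mm, loose; leave it. Origin: centre of the underside.
- pliers_flat: Small flat pliers 35 x 129 x 11 mm lying on the bench, loose; leave them. Origin: centre of the underside.
- thread_spool: Spool of white thread, 31 mm high, with a loose end, 78 x 81 mm in all (the spool itself lies 25 mm from the origin towards its -x, +y), loose; leave it. Origin: centre of the whole underside.
There are look-alikes about, which are no part of the job. What is shaped like the loupe but turquoise is not meant.

How it is judged:
On the way:
1. the stone's dop stands fully home in the viewing stand and is let go (horizontal distance between stone_dop and socket below 0.003 m and z of stone_dop in the frame of socket below 0.002 m and angle between stone_dop's own z axis and vertical below 0.06 rad and contact force between the fingers and stone_dop below 0.05 N and distance between the grasp point and stone_dop above 0.06 m), for 0.3 s.
At the end, for the whole second after the job is handed in: The stone's dop is home in the stand (flange within 2 mm of the block, upright, not held); the gripper holds the loupe by its case (grasp 30 mm or more from the lens centre), still and level within 8 degrees, lens within 8 mm of the stone's axis, 7 to 24 mm above its top, touching only the fingers (horizontal distance between stone_dop and socket below 0.003 m and z of stone_dop in the frame of socket below 0.002 m and angle between stone_dop's own z axis and vertical below 0.06 rad and contact force between the fingers and stone_dop below 0.05 N and horizontal distance between lens and stone_top below 0.008 m and z of lens in the frame of stone_top between 0.007 and 0.024 m and angle between loupe's own z axis and vertical below 0.14 rad and contact force between the fingers and loupe above 0.5 N and horizontal distance between the grasp point and lens above 0.03 m and contact force between loupe and stone_dop below 0.02 N and linear speed of loupe below 0.01 m/s and contact force between loupe and viewing_stand below 0.02 N and contact force between loupe and dop_rack below 0.02 N); the arm keeps its last pose, push and grip.
It fails at once if the loupe touches the stone's dop (contact force between loupe and stone_dop above 0.1 N).
It fails at once if the stone's dop falls over or drops on the bench (height (world z) of stone_dop below 0.02 m or angle between stone_dop's own z axis and vertical above 0.8 rad).
It fails at once if an empty dop is lifted or shoved out of its hole (distance of any of empty_dop_1, empty_dop_2 from where it was at the start of the episode above 0.012 m).
It fails at once if a bystander on the bench is shoved about (distance of any of spirit_lamp, oil_vial, matchbox, pliers_flat, thread_spool from where it was at the start of the episode above 0.015 m).
It also fails if it takes over 67 s, if anything falls off the work surface, if the arm or the gripper's body presses on something with over 40 N, if the wrist force passes 120 N, or if a joint passes its speed limit or range.

## Working session

There is one attempt and no reset: what is moved stays moved. The work goes in short steps, Python scripts to look and compute and a tool call to move; the robot and the scene stay as the last step left them, time stands still between calls to the robot, and variables do not carry over. Pictures are saved under pics/ and viewed, at most 12 in all, crops included, and the job is handed in when it is done.

Besides the shell and the picture viewer there is one more tool, called after "Request:" by a JSON object that holds its "fn" and its "kwargs", one argument or row to a line. servo_tool: Moves the arm, as the interface text tells. Its arguments: {"type":"object","properties":{"plan":{"type":"array","items":{"type":"array","items":{"type":"number"}}},"force":{"type":"number"}},"required":["plan"]}

```bash
mkdir -p pics; cat > h.py <<'E'
import numpy as np, cv2
from station import ctrl
def cam(n):
    c=ctrl.camera(n); return c
def ray(c,u,v):
    K=c['mtx'];P=c['pose']
    d=np.array([(u-K[0,2])/K[0,0],-(v-K[1,2])/K[1,1],-1.])
    return P[:3,3],P[:3,:3]@d
def onz(c,u,v,z):
    o,d=ray(c,u,v); return o+d*(z-o[2])/d[2]
def dep(c,u,v):
    o,d=ray(c,u,v); return o+d*c['z_map'][int(round(v)),int(round(u))]
def cloud(c):
    v,u=np.mgrid[0:480,0:640];K=c['mtx'];z=c['z_map']
    p=np.stack([(u-K[0,2])/K[0,0]*z,-(v-K[1,2])/K[1,1]*z,-z],-1)
    return p@c['pose'][:3,:3].T+c['pose'][:3,3]
def proj(c,p):
    q=c['pose'][:3,:3].T@(np.asarray(p)-c['pose'][:3,3]);K=c['mtx']
    return K[0,0]*q[0]/-q[2]+K[0,2], K[1,1]*-q[1]/-q[2]+K[1,2]
def save(c,n): cv2.imwrite('pics/'+n,c['pixels'][:,:,::-1])
E
python3 - <<'E'
from h import *
for n in('top','side'):
    c=cam(n);save(c,n+'0.png');print(n,c.keys(),c['mtx'].round(1).tolist(),c['pose'].round(3).tolist(),(c['z_map']>0).mean())
print(ctrl.get_obs())
E
```

```text
top dict_keys(['pixels', 'z_map', 'mtx', 'pose']) [[621.4, 0.0, 320.7], [0.0, 621.4, 231.4], [0.0, 0.0, 1.0]] [[-0.026, 0.995, -0.094, 0.379], [-1.0, -0.026, 0.006, 0.219], [0.004, 0.094, 0.996, 1.47], [0.0, 0.0, 0.0, 1.0]] 0.9961100260416667
side dict_keys(['pixels', 'z_map', 'mtx', 'pose']) [[465.6, 0.0, 326.1], [0.0, 465.6, 240.7], [0.0, 0.0, 1.0]] [[-1.0, 0.003, 0.003, 0.489], [0.001, -0.418, 0.909, 0.981], [0.004, 0.909, 0.418, 0.439], [0.0, 0.0, 0.0, 1.0]] 0.9962337239583333
{'time_s': 0.1, 'qpos': array([ 1.23437604e+00,  3.00410349e-01,  1.52150812e+00, -4.19619603e-06,
        1.32072086e+00, -6.66176877e-02]), 'joint_vel': array([ 0.0008968 ,  0.00015163, -0.00141708, -0.00137926, -0.00029922,
        0.00053961]), 'tau': array([ 1.40771510e-03, -5.32645404e+01, -3.53288305e+01,  7.09301163e-02,
        2.34858587e-02,  1.17158865e-05]), 'ee_pos': array([0.14653244, 0.52987486, 0.20495052]), 'eef_rot': array([-3.14054802e+00, -6.56203066e-05,  2.87179106e+00]), 'force': array([ 0.25579557, -0.14785084, -0.47442514]), 'moment': array([ 0.03426291, -0.01393352, -0.0388355 ]), 'grip_force': 0.0, 'grip_width': 0.0938589872537527}
```

View pics/top0.png

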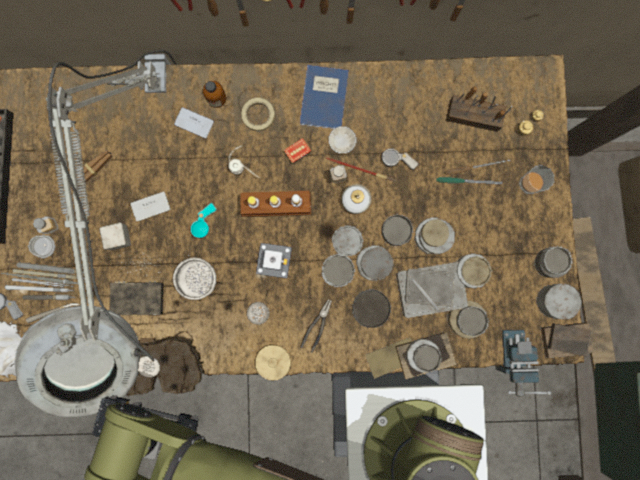

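View pics/side0.png

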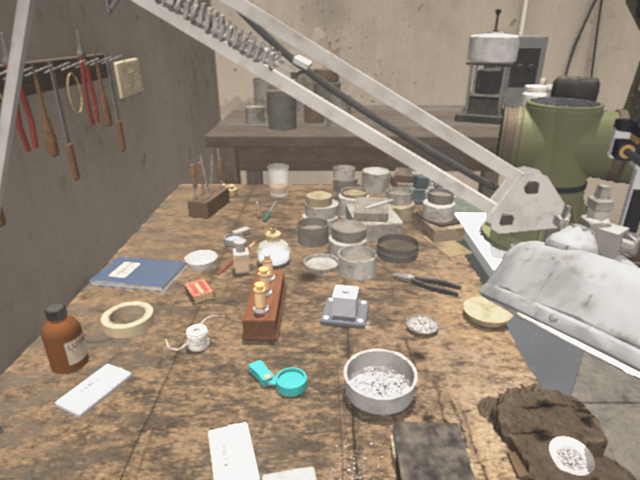

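Top view: rack at (275,203) with dops at (254,202), (275,201) and (296,200), and the stand at (275,260). The grey loupe has its ring at (392,157) and its case at (408,161), and the spirit lamp is at (356,199). Candidates for the stone dop are those three dops, of which (296,200) looks white-topped. Candidates for the loupe are the grey one at (392,157) and the turquoise one at (200,228), which is not meant. I'll check with one close crop and measure.

```bash
python3 - <<'E'
from h import *
c=cam('top');s=cam('side');np.set_printoptions(precision=4,suppress=True)
a=cv2.resize(c['pixels'][140:290,225:425],None,fx=4,fy=4,interpolation=cv2.INTER_CUBIC)
b=cv2.resize(s['pixels'][220:350,200:400],None,fx=3,fy=3,interpolation=cv2.INTER_CUBIC)
cv2.imwrite('pics/crop1.png',cv2.resize(a,(800,600))[:,:,::-1])
cv2.imwrite('pics/crop2.png',b[:,:,::-1])
X=cloud(c)
for u,v in[(254,202),(275,201),(296,200),(275,260),(392,157),(408,161),(356,199),(338,172),(317,325),(297,150)]: print(u,v,X[v,u])
# peaks in rack region
Z=X[...,2]
for n,(u0,u1) in {'a':(246,264),'b':(266,285),'c':(287,306)}.items():
    m=np.zeros_like(Z,bool);m[190:213,u0:u1]=1
    print(n,Z[m].max(), X[m&(Z>Z[m].max()-.006)].mean(0),(m&(Z>Z[m].max()-.006)).sum())
m=np.zeros_like(Z,bool);m[180:225,230:320]=1
r=X[m&(Z>.030)&(Z<.042)];p=cv2.minAreaRect((r[:,:2]*1000).astype(np.float32));print('rack',p)
m=np.zeros_like(Z,bool);m[235:285,250:300]=1
r=X[m&(Z>.038)&(Z<.05)];p=cv2.minAreaRect((r[:,:2]*1000).astype(np.float32));print('stand',p,r.mean(0))
r=X[m&(Z>.005)&(Z<.012)];print('foot',cv2.minAreaRect((r[:,:2]*1000).astype(np.float32)))
m=np.zeros_like(Z,bool);m[145:172,378:422]=1
r=X[m&(Z>.006)];print('loupe',cv2.minAreaRect((r[:,:2]*1000).astype(np.float32)),len(r))
E
```

```text
254 202 [0.582  0.3598 0.0718]
275 201 [0.5809 0.3112 0.086 ]
296 200 [0.5808 0.2637 0.094 ]
275 260 [0.4504 0.3166 0.0446]
392 157 [0.6908 0.0349 0.01  ]
408 161 [ 0.68   -0.0027  0.011 ]
356 199 [0.585  0.1272 0.0569]
338 172 [0.6475 0.1669 0.064 ]
317 325 [0.2979 0.2243 0.0021]
297 150 [0.7119 0.2611 0.0173]
a 1.47009521776528 [0.3793 0.2191 1.4701] 2
b 1.47009521776528 [0.3793 0.2191 1.4701] 2
c 1.47009521776528 [0.3793 0.2191 1.4701] 2
rack ((586.1569213867188, 315.7848815917969), (160.19076538085938, 51.12665557861328), 89.81011962890625)
stand ((452.155029296875, 323.12701416015625), (37.72580337524414, 38.02773666381836), 80.83280181884766) [0.452  0.3232 0.0439]
foot ((453.7731628417969, 320.40362548828125), (115.83634948730469, 115.46012115478516), 88.48638153076172)
loupe ((542.9071044921875, 88.66513061523438), (91.5250473022461, 408.23419189453125), 64.07281494140625) 352
```

View pics/crop1.png

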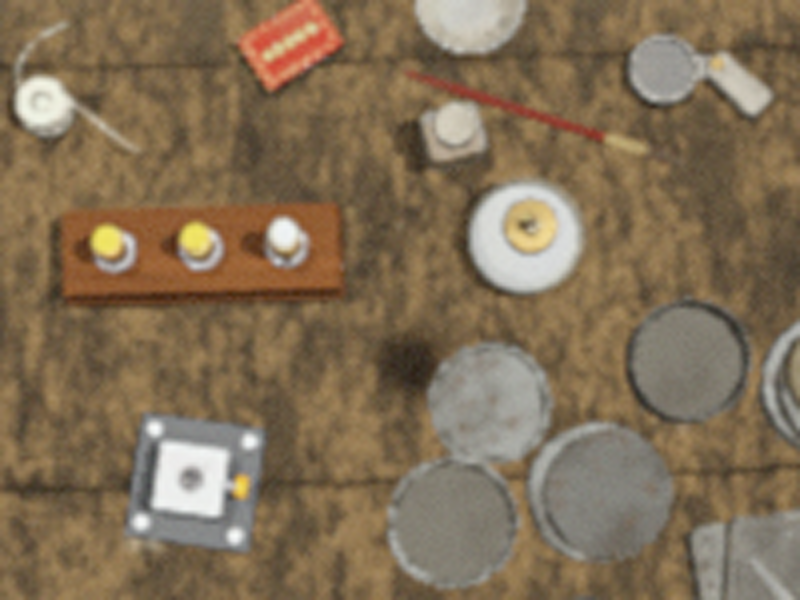

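View pics/crop2.png

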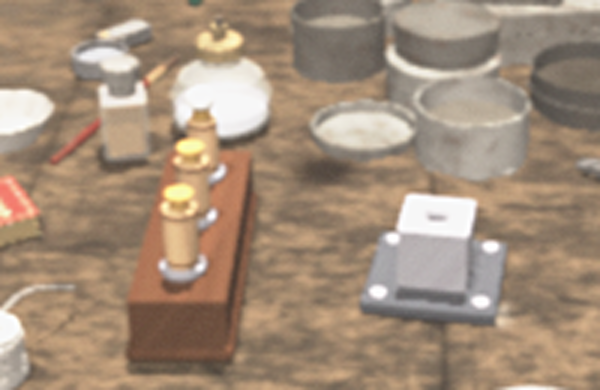

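The crops confirm it. The white dome stands on the dop nearest the robot's right, at pixel (296,200), about (0.586, 0.266). The other two end in bare yellow brass cups. The bore is at pixel (273,260). The grey loupe has its ring at about (391,157) and its case towards (410,161). I'll set out above the stone dop now.

Request:
{"fn": "servo_tool", "kwargs": {
  "plan": [
    [100, -0.041, -0.0114, 0, 0, 0, 0],
    [100, -0.041, -0.0114, 0, 0, 0, 0],
    [100, -0.041, -0.0114, 0, 0, 0, 0],
    [100, -0.041, -0.0114, 0, 0, 0, 0],
    [100, -0.041, -0.0114, 0, 0, 0, 0],
    [100, -0.041, -0.0114, 0, 0, 0, 0],
    [100, -0.041, -0.0114, 0, 0, 0, 0],
    [100, -0.041, -0.0114, 0, 0, 0, 0]
  ],
  "force": 20
}}

```text
time_s: 1.2
ee_pos: [0.4395, 0.3539, 0.2053]
eef_rot: [-3.141, -0.0, 2.872]
force: [0.9, 0.7, 0.2]
grip_width: 0.094
grip_force: 0.0
```

Request:
{"fn": "servo_tool", "kwargs": {
  "plan": [
    [100, 0, 0, 0, 0, 0, 0.1625],
    [100, 0, 0, 0, 0, 0, 0.1625],
    [100, 0, 0, 0, 0, 0, 0.1625],
    [100, 0, 0, 0, 0, 0, 0.1625],
    [100, 0, 0, 0, 0, 0, 0.1625],
    [100, 0, 0, 0, 0, 0, 0.1625],
    [100, 0, 0, 0, 0, 0, 0.1625],
    [100, 0, 0, 0, 0, 0, 0.1625]
  ]
}}

```text
time_s: 2.2
ee_pos: [0.4383, 0.3547, 0.2052]
eef_rot: [-3.141, 0.0, 1.566]
force: [-0.6, -0.2, -0.5]
grip_width: 0.094
grip_force: 0.0
```

```bash
python3 - <<'E'
from h import *
np.set_printoptions(precision=4,suppress=True)
o=ctrl.get_obs();print(o['time_s'],o['ee_pos'],o['eef_rot'],o['qpos'])
c=cam('top');X=cloud(c);Z=X[...,2]
img=c['pixels'].astype(int)
# loupe: grey, low saturation
hsv=cv2.cvtColor(c['pixels'],cv2.COLOR_RGB2HSV)
m=np.zeros_like(Z,bool);m[143:175,378:422]=1
k=m&(hsv[...,1]<70)&(hsv[...,2]>90)&(Z>.004)&(Z<.03)
print('n',k.sum())
if k.sum()<900:
    for r in range(146,172): print(''.join('#' if k[r,u] else '.' for u in range(380,420)))
# bore: dark spot in the block
g=c['pixels'].mean(2)
sub=g[250:270,262:284];print(sub.astype(int)[4:16,4:18])
E
```

```text
2.2 [0.4383 0.3547 0.2052] [-3.1412  0.0002  1.5665] [0.6154 0.3313 1.4803 0.     1.3304 0.6197]
n 351
........................................
........................................
........................................
.......#######..........................
.....######..###........................
....#############.......................
....###..#####.####.....................
...############..##.....##..............
..##############.##.#.#..##.............
..#####################...##............
..######.#####.####.###....##...........
..##########################.#..........
..#####################.########........
..############.####.#..##########.......
...#.##.###########.....##########......
...#########.#####......############....
....##############........###########...
.....############..........###########..
.....###########...........###########..
.......########..............########...
..............................######....
...............................####.....
................................##......
........................................
........................................
........................................
[[134 132 135 138 134 115 107 157 196 212 213 213 214 213]
 [137 138 132 136 137 124  99 107 171 205 210 208 211 211]
 [132 137 132 136 138 133 116  96 130 186 201 208 212 212]
 [136 135 133 134 135 140 132 115 106 148 189 208 209 213]
 [136 137 133 134 134 135 136 132 115 104 151 203 214 215]
 [133 134 135 134 135 134 134 137 127 104 121 187 208 214]
 [135 135 134 137 136 135 136 138 134 119 101 141 192 212]
 [147 131 133 135 135 130 139 133 134 130 117 108 156 193]
 [165 133 133 136 136 134 135 134 133 133 131 122 110 145]
 [184 144 131 133 136 138 137 137 134 136 141 124 104  96]
 [208 183 148 131 135 136 135 136 139 134 134 131 117  98]
 [217 209 180 145 132 134 138 131 133 135 136 138 137 120]]
```

```bash
cat >> h.py <<'E'
def tri(c1,p1,c2,p2):
    o1,d1=ray(c1,*p1);o2,d2=ray(c2,*p2)
    A=np.stack([d1,-d2],1);t=np.linalg.lstsq(A,o2-o1,rcond=None)[0]
    a=o1+d1*t[0];b=o2+d2*t[1];return (a+b)/2,np.linalg.norm(a-b)
E
python3 - <<'E'
from h import *
np.set_printoptions(precision=4,suppress=True)
c=cam('top');s=cam('side')
t=cv2.imread('pics/top0.png');q=cv2.imread('pics/side0.png')
def blob(img,box,f):
    h=cv2.cvtColor(img,cv2.COLOR_BGR2HSV).astype(int);u0,v0,u1,v1=box
    m=np.zeros(img.shape[:2],np.uint8);m[v0:v1,u0:u1]=f(h[v0:v1,u0:u1])
    n,l,st,ce=cv2.connectedComponentsWithStats(m)
    i=1+st[1:,4].argmax();return ce[i],st[i]
W=lambda h:(h[...,1]<50)&(h[...,2]>200)
p,st=blob(t,(288,190,305,206),W);print('stone',p,st,onz(c,*p,.088))
Y=lambda h:(h[...,1]>110)&(h[...,2]>200)
for b in [(245,190,264,212),(266,190,286,212)]:
    p,st=blob(t,b,Y);print('cup',p,st,onz(c,*p,.081))
B=lambda h:(h[...,1]<40)&(h[...,2]>190)
p,st=blob(t,(258,246,288,276),B);print('block',p,st,onz(c,*p,.044))
h=cv2.cvtColor(t,cv2.COLOR_BGR2GRAY)
sub=255-h[254:267,267:280].astype(float);sub=np.clip(sub-60,0,None);vv,uu=np.mgrid[254:267,267:280]
p=((sub*uu).sum()/sub.sum(),(sub*vv).sum()/sub.sum());print('bore',p,onz(c,*p,.040))
h2=cv2.cvtColor(q,cv2.COLOR_BGR2GRAY)
print(h2[286:299,334:358])
E
```

```text
stone [295.7805 198.0488] [293 195   8   7  41] [0.5861 0.2643 0.088 ]
cup [251.15 199.9 ] [248 197   7   7  40] [0.5856 0.3652 0.081 ]
cup [273.2308 199.    ] [270 196   7   8  39] [0.5863 0.3154 0.081 ]
block [272.2962 259.1654] [263 250  20  19 260] [0.4526 0.3228 0.044 ]
bore (np.float64(272.30637007077854), np.float64(258.96157735085944)) [0.4532 0.3231 0.04  ]
[[187 240 252 250 249 249 250 250 251 251 252 252 253 253 253 253 251 247
  245 241 237 235 231 219]
 [197 246 250 248 247 247 247 247 248 248 248 249 249 249 249 249 249 249
  250 250 250 250 251 251]
 [226 250 248 247 247 247 247 247 247 247 247 247 247 247 247 247 247 247
  247 247 248 248 250 251]
 [240 251 248 247 247 247 247 247 246 246 246 246 247 246 247 247 247 247
  247 247 247 247 249 250]
 [246 250 247 247 247 247 247 244 236 236 241 244 244 244 245 245 247 247
  247 247 247 247 250 251]
 [251 249 247 247 247 247 246 242 227 212 215 216 220 228 235 242 245 247
  247 247 247 248 251 249]
 [251 248 247 247 247 247 246 243 220 181 169 176 180 190 214 237 246 247
  247 247 247 248 251 239]
 [251 248 247 247 247 247 247 247 239 216 210 205 207 210 225 243 247 247
  247 247 247 249 252 221]
 [250 248 247 247 247 247 247 247 248 248 249 248 248 248 248 247 246 247
  247 247 247 250 251 194]
 [250 248 248 248 248 247 247 248 248 248 248 248 248 248 248 247 247 247
  247 247 247 251 250 170]
 [250 249 250 250 250 250 249 249 249 249 249 248 248 248 248 248 247 247
  247 247 248 252 241 153]
 [223 223 226 230 230 234 238 239 243 245 248 249 249 250 250 250 250 249
  249 249 251 253 232 146]
 [182 180 183 181 178 187 195 197 205 212 217 221 222 229 233 233 236 238
  241 244 247 240 195 138]]
```

Request:
{"fn": "servo_tool", "kwargs": {
  "plan": [
    [100, -0.0223, 0.037, 0, 0, 0, -0.0045],
    [100, -0.0223, 0.037, 0, 0, 0, 0],
    [100, -0.0223, 0.037, 0, 0, 0, 0],
    [100, -0.0223, 0.037, 0, 0, 0, 0],
    [100, 0, 0, 0.03, 0, 0, 0],
    [100, 0, 0, 0.03, 0, 0, 0],
    [100, 0, 0, 0, 0, 0, 0],
    [100, 0, 0, 0, 0, 0, 0]
  ]
}}

```text
time_s: 3.35
ee_pos: [0.5872, 0.2665, 0.1469]
eef_rot: [3.14, -0.001, 1.578]
force: [-0.0, -0.2, 0.7]
grip_width: 0.0938
grip_force: 0.0
```

```bash
python3 - <<'E'
from h import *
np.set_printoptions(precision=4,suppress=True)
o=ctrl.get_obs();print(o['time_s'],o['ee_pos'],o['eef_rot'],o['force'])
s=cam('side');a=s['pixels'][150:350,160:400]
cv2.imwrite('pics/s1.png',cv2.resize(a,None,fx=3,fy=3,interpolation=cv2.INTER_CUBIC)[:,:,::-1])
E
```

```text
3.35 [0.5872 0.2665 0.1469] [ 3.1402 -0.0006  1.5781] [-0.0098 -0.2302  0.7239]
```

View pics/s1.png

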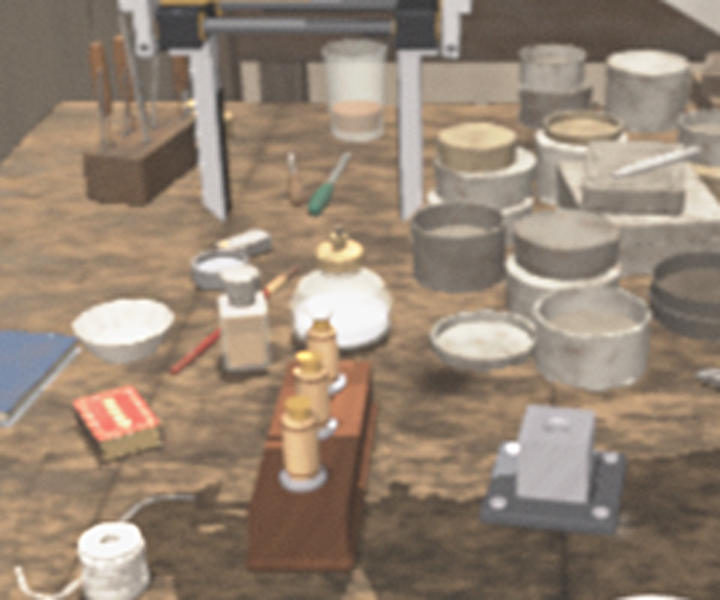

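The fingers straddle the stone's dop, at crop (215,215) and (412,215) with the dop at (322,350), and nothing is in the way. I'll go down and grip.

Request:
{"fn": "servo_tool", "kwargs": {
  "plan": [
    [100, -0.0015, -0.001, 0.02, 0, 0, 0.007],
    [100, 0, 0, 0.02, 0, 0, 0],
    [100, 0, 0, 0.02, 0, 0, 0],
    [100, 0, 0, 0.02, 0, 0, 0],
    [100, 0, 0, 0.015, 0, 0, 0],
    [100, 0, 0, 0.008, 0, 0, 0],
    [100, 0, 0, 0, 0, 0, 0],
    [60, 0, 0, 0, 0, 0, 0]
  ]
}}

```text
time_s: 4.4
ee_pos: [0.5862, 0.2648, 0.0431]
eef_rot: [3.141, -0.0, 1.569]
force: [0.6, -0.5, 1.0]
grip_width: 0.0872
grip_force: 0.0
```

Request:
{"fn": "servo_tool", "kwargs": {
  "plan": [
    [40, 0, 0, 0, 0, 0, 0],
    [20, 0, 0, 0, 0, 0, 0],
    [5, 0, 0, 0, 0, 0, 0],
    [5, 0, 0, 0, 0, 0, 0],
    [5, 0, 0, 0, 0, 0, 0],
    [5, 0, 0, 0, 0, 0, 0],
    [5, 0, 0, 0, 0, 0, 0],
    [5, 0, 0, 0, 0, 0, 0]
  ],
  "force": 20
}}

```text
time_s: 5.4
ee_pos: [0.5863, 0.2647, 0.0426]
eef_rot: [3.14, -0.0, 1.569]
force: [4.4, 0.3, -0.4]
grip_width: 0.0174
grip_force: 20.0
```

Request:
{"fn": "servo_tool", "kwargs": {
  "plan": [
    [5, 0, 0, -0.008, 0, 0, 0],
    [5, 0, 0, -0.012, 0, 0, 0],
    [5, 0, 0, -0.015, 0, 0, 0],
    [5, 0, 0, -0.015, 0, 0, 0],
    [5, 0, 0, -0.02, 0, 0, 0],
    [5, 0, 0, -0.02, 0, 0, 0],
    [5, 0, -0.02, 0, 0, 0, 0],
    [5, 0, 0, 0, 0, 0, 0]
  ]
}}

```text
time_s: 6.4
ee_pos: [0.5654, 0.2649, 0.1336]
eef_rot: [3.141, -0.0, 1.57]
force: [0.5, -0.5, -1.1]
grip_width: 0.0176
grip_force: 20.0
```

Request:
{"fn": "servo_tool", "kwargs": {
  "plan": [
    [5, 0, -0.03, 0, 0, 0, 0],
    [5, 0, -0.03, 0, 0, 0, 0],
    [5, 0.02, -0.03, 0, 0, 0, 0],
    [5, 0.02, -0.0235, 0, 0, 0, 0],
    [5, 0.018, 0, 0, 0, 0, 0],
    [5, 0, 0, 0, 0, 0, 0],
    [5, 0, 0, 0, 0, 0, 0],
    [5, 0, 0, 0, 0, 0, 0]
  ]
}}

```text
time_s: 7.4
ee_pos: [0.4529, 0.3223, 0.1323]
eef_rot: [-3.141, 0.0, 1.568]
force: [0.8, -0.4, -0.9]
grip_width: 0.0178
grip_force: 20.0
```

```bash
python3 - <<'E'
from h import *
np.set_printoptions(precision=4,suppress=True)
o=ctrl.get_obs();print(o['time_s'],o['ee_pos'],o['eef_rot'],o['force'],o['grip_width'],o['grip_force'])
s=cam('side');c=cam('top');print(proj(s,o['ee_pos']))
a=cv2.resize(s['pixels'][200:340,240:440],None,fx=4,fy=4,interpolation=cv2.INTER_CUBIC)
cv2.imwrite('pics/s2.png',a[:,:,::-1])
E
```

```text
7.4 [0.4529 0.3223 0.1323] [-3.1414  0.0002  1.5684] [ 0.7883 -0.3595 -0.8867] 0.017848110435052255 19.988445678027347
(np.float64(348.2057084845782), np.float64(243.0542042179976))
```

View pics/s2.png

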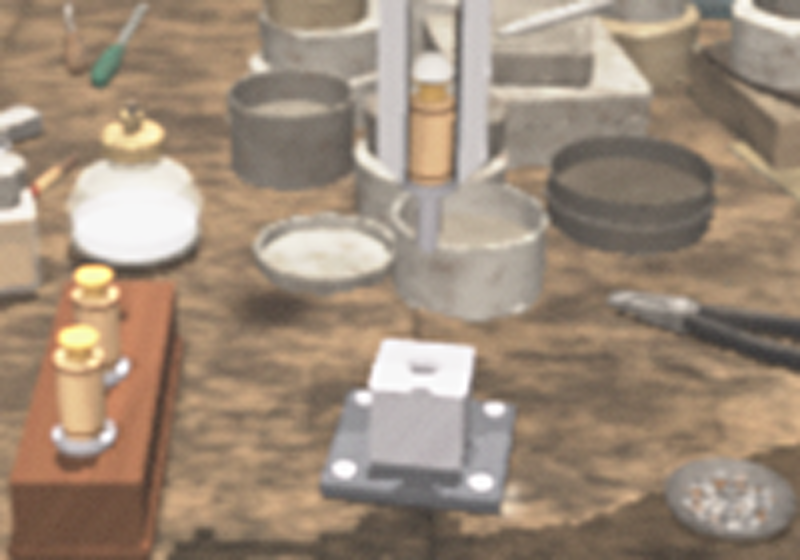

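The stone's dop hangs upright between the fingers, with the stone at crop (432,70) and the shank foot at (428,250), above the bore at (424,366). I'll check its x and y offset from the bore numerically.

```bash
python3 - <<'E'
from h import *
np.set_printoptions(precision=4,suppress=True)
s=cam('side');c=cam('top');o=ctrl.get_obs()
g=s['pixels'].mean(2).astype(int)
def ony(c,u,v,y):
    o,d=ray(c,u,v);return o+d*(y-o[1])/d[1]
for v in (250,253,256,259,261): print(v,g[v,337:358])
for r in(234,240):print(r,g[r,334:366])
h=cv2.cvtColor(s['pixels'],cv2.COLOR_RGB2HSV).astype(int)
m=(h[...,0]<25)&(h[...,1]>70);m[:226]=0;m[244:]=0;m[:,:342]=0;m[:,356:]=0
v,u=np.nonzero(m);print('grip',u.mean(),ony(s,u.mean(),v.mean(),.323-.009))
sub=np.clip(235-g[289:294,340:352],0,None).astype(float);vv,uu=np.mgrid[289:294,340:352];p=((sub*uu).sum()/sub.sum(),(sub*vv).sum()/sub.sum())
print('bore side',p,onz(s,*p,.043),'bore proj',proj(s,(.4526,.323,.044)))
W=(h[...,1]<40)&(h[...,2]>200);W[:212]=0;W[223:]=0;W[:,342:355]&=True;W[:,:342]=0;W[:,355:]=0
v,u=np.nonzero(W);ps=(u.mean(),v.mean());print('stone side',ps,len(u),ony(s,*ps,.3225))
X=cloud(s);r=X[253:261,345:349];print(np.median(r.reshape(-1,3),0), X[286:289,342:352].reshape(-1,3).mean(0))
E
```

```text
250 [153 174 195 181 153 145 145 153 160 170 175 169 159 159 174 179 180 183
 182 178 177]
253 [166 184 173 133 129 144 151 156 165 174 175 168 159 156 172 176 175 175
 175 178 176]
256 [149 150 174 189 173 153 146 148 164 175 175 166 157 161 176 182 179 176
 173 172 173]
259 [179 167 139 138 147 155 152 150 165 175 175 166 155 159 173 180 180 180
 180 179 182]
261 [138 138 138 140 143 142 144 150 167 173 172 167 171 185 197 194 196 199
 202 200 191]
234 [165 201 202 201 199 201 187 152 122 146 160 167 173 182 183 186 186 178
 150 113 129 178 198 202 200 201 199 170 121 102 101 105]
240 [217 208 202 200 201 200 183 141 125 149 162 172 180 184 184 186 182 173
 144 112 137 185 202 202 199 203 199 175 165 202 224 218]
grip 347.61 [0.4537 0.314  0.1432]
bore side (np.float64(345.17175572519085), np.float64(291.7315521628499)) [0.4557 0.3202 0.043 ] bore proj (np.float64(347.15153473227724), np.float64(292.09250265912056))
stone side (np.float64(348.280701754386), np.float64(216.1578947368421)) 57 [0.4539 0.3225 0.1775]
[0.4552 0.3243 0.1102] [0.453  0.3069 0.0442]
```

Aligned within about 1 mm. I'll go down to just inside the mouth.

Request:
{"fn": "servo_tool", "kwargs": {
  "plan": [
    [5, 0.0005, 0, 0.015, 0, 0, 0],
    [5, 0, 0, 0.015, 0, 0, 0],
    [5, 0, 0, 0.012, 0, 0, 0],
    [5, 0, 0, 0.006, 0, 0, 0],
    [5, 0, 0, 0.003, 0, 0, 0],
    [5, 0, 0, 0.003, 0, 0, 0],
    [5, 0, 0, 0.003, 0, 0, 0],
    [5, 0, 0, 0, 0, 0, 0]
  ]
}}

```text
time_s: 8.6
ee_pos: [0.4526, 0.3233, 0.0754]
eef_rot: [3.141, 0.0, 1.569]
force: [1.4, -0.9, -1.2]
grip_width: 0.0175
grip_force: 20.0
```

Request:
{"fn": "servo_tool", "kwargs": {
  "plan": [
    [5, 0, 0, 0.002, 0, 0, 0],
    [5, 0, 0, 0.002, 0, 0, 0],
    [5, 0, 0, 0.002, 0, 0, 0],
    [5, 0, 0, 0.002, 0, 0, 0],
    [5, 0, 0, 0.002, 0, 0, 0],
    [5, 0, 0, 0, 0, 0, 0],
    [5, 0, 0, 0, 0, 0, 0],
    [5, 0, 0, 0, 0, 0, 0]
  ]
}}

```text
time_s: 9.6
ee_pos: [0.4526, 0.3233, 0.0653]
eef_rot: [3.141, 0.0, 1.569]
force: [5.1, -1.9, -0.3]
grip_width: 0.0179
grip_force: 20.0
```

Request:
{"fn": "servo_tool", "kwargs": {
  "plan": [
    [5, -0.0004, 0.0007, 0, 0, 0, 0],
    [5, 0, 0, 0.003, 0, 0, 0],
    [5, 0, 0, 0.003, 0, 0, 0],
    [5, 0, 0, 0.002, 0, 0, 0],
    [5, 0, 0, 0.002, 0, 0, 0],
    [5, 0, 0, 0.002, 0, 0, 0],
    [5, 0, 0, 0, 0, 0, 0],
    [5, 0, 0, 0, 0, 0, 0]
  ]
}}

```text
time_s: 10.6
ee_pos: [0.453, 0.323, 0.0534]
eef_rot: [-3.141, 0.0, 1.569]
force: [0.1, -0.6, -0.5]
grip_width: 0.0174
grip_force: 20.0
```

Request:
{"fn": "servo_tool", "kwargs": {
  "plan": [
    [5, 0, 0, 0.001, 0, 0, 0],
    [5, 0, 0, 0.001, 0, 0, 0],
    [5, 0, 0, 0.001, 0, 0, 0],
    [5, 0, 0, 0.0005, 0, 0, 0],
    [5, 0, 0, 0, 0, 0, 0],
    [5, 0, 0, 0, 0, 0, 0],
    [5, 0, 0, 0, 0, 0, 0],
    [5, 0, 0, 0, 0, 0, 0]
  ]
}}

```text
time_s: 11.6
ee_pos: [0.4531, 0.323, 0.0504]
eef_rot: [3.141, -0.0, 1.569]
force: [-1.3, -2.2, 5.5]
grip_width: 0.0176
grip_force: 20.0
```

It is seated: z force +5.5 N at the expected height. I'll let go and rise.

Request:
{"fn": "servo_tool", "kwargs": {
  "plan": [
    [30, 0, 0, 0, 0, 0, 0],
    [60, 0, 0, 0, 0, 0, 0],
    [100, 0, 0, 0, 0, 0, 0],
    [100, 0, 0, 0, 0, 0, 0],
    [100, 0, 0, 0, 0, 0, 0],
    [100, 0, 0, -0.01, 0, 0, 0],
    [100, 0, 0, -0.02, 0, 0, 0],
    [100, 0, 0, -0.03, 0, 0, 0]
  ]
}}

```text
time_s: 12.6
ee_pos: [0.4528, 0.3228, 0.1107]
eef_rot: [-3.141, 0.0, 1.569]
force: [-0.1, 0.3, 0.4]
grip_width: 0.0926
grip_force: 0.0
```

Request:
{"fn": "servo_tool", "kwargs": {
  "plan": [
    [100, 0, 0, -0.05, 0, 0, 0],
    [100, 0, 0, -0.05, 0, 0, 0],
    [100, -0.04, 0.02, 0, 0, 0, 0],
    [100, -0.05, 0.04, 0, 0, 0, 0],
    [100, -0.05, 0.04, 0, 0, 0, 0],
    [100, -0.05, 0.04, 0, 0, 0, 0],
    [100, -0.04, 0.02, 0, 0, 0, 0],
    [100, 0, 0, 0, 0, 0, 0]
  ]
}}

```text
time_s: 13.6
ee_pos: [0.6107, 0.0937, 0.2101]
eef_rot: [3.142, 0.0, 1.566]
force: [-0.6, 0.4, -0.1]
grip_width: 0.0941
grip_force: 0.0
```

```bash
cat > loupe.py <<'E'
from h import *
np.set_printoptions(precision=4,suppress=True)
o=ctrl.get_obs();print(o['time_s'],o['ee_pos'],o['eef_rot'],o['force'])
c=cam('top');s=cam('side')
t=cv2.imread('pics/top0.png');h=cv2.cvtColor(t,cv2.COLOR_BGR2HSV)
m=np.zeros((480,640),np.uint8);m[143:175,378:424]=1
k=(m>0)&((h[...,1]<75)&(h[...,2]>85))
k=cv2.morphologyEx(k.astype(np.uint8),cv2.MORPH_CLOSE,np.ones((3,3)))
for r in range(146,172): print(''.join('#' if k[r,u] else '.' for u in range(380,422)))
v,u=np.nonzero(k)
P=np.array([onz(c,a,b,.012)[:2] for a,b in zip(u,v)])*1000
print('bbox',P.min(0),P.max(0))
ring=np.array([(a,b) for a,b in zip(u,v) if a<399]); (cx,cy),r=cv2.minEnclosingCircle(ring.astype(np.float32));
print('ring px',cx,cy,r,onz(c,cx,cy,.015))
case=np.array([(a,b) for a,b in zip(u,v) if a>=404]);Q=np.array([onz(c,a,b,.013)[:2] for a,b in case])*1000
print('case',cv2.minAreaRect(Q.astype(np.float32)),Q.mean(0))
w,V=np.linalg.eigh(np.cov(Q.T));print('axis',V[:,1],np.sqrt(w))
# dop in stand, side view
hs=cv2.cvtColor(s['pixels'],cv2.COLOR_RGB2HSV).astype(int)
print('stone_top pred side',proj(s,(.4526,.323,.096)),'top',proj(c,(.4526,.323,.096)))
X=cloud(c);print('loupe z',np.median(X[...,2][k>0]))
print(X[240:262,262:284,2].max(),X[240:262,262:284,2].round(3)[8:18,6:18])
a=np.vstack([cv2.resize(s['pixels'][230:340,300:400],(400,440)),]);b=cv2.resize(c['pixels'][140:180,370:430],(600,400),interpolation=cv2.INTER_CUBIC)
d=cv2.resize(c['pixels'][235:285,250:300],(200,200));im=np.zeros((600,800,3),np.uint8)
im[:440,:400]=a;im[:400,400:]=b[:,:400] if 0 else cv2.resize(b,(400,400)); im[400:,400:600]=d
cv2.imwrite('pics/l1.png',im[:,:,::-1])
E
python3 loupe.py
```

```text
13.6 [0.6107 0.0937 0.2101] [3.1416 0.0003 1.5657] [-0.647   0.399  -0.0943]
..........................................
..........................................
........######............................
......#########...........................
.....############.........................
....##############........................
...################.......................
..##########################..............
..###########################.............
..############################............
..#############################...........
..##############################..........
..###############################.........
..#################################.......
..##################...#############......
...################.....#############.....
....###############......#############....
.....#############........#############...
.....############..........############...
.......#########...........###########....
............................#########.....
.............................#######......
...............................####.......
.................................#
[... 640 characters left out ...]
0.008 0.005 0.006 0.008]
 [0.004 1.47  0.009 0.008 0.007 0.005 0.005 0.005 0.013 0.006 0.006 0.009]
 [0.012 0.008 0.008 0.006 0.004 0.007 0.006 0.008 0.005 0.006 1.47  0.003]
 [0.047 0.039 0.043 1.47  0.043 0.001 0.004 0.009 0.011 0.004 0.004 0.009]
 [0.045 0.039 0.042 0.046 0.046 0.04  0.047 0.041 0.043 0.049 0.043 0.043]
 [0.044 0.042 0.041 0.045 0.046 0.046 0.044 0.041 0.041 0.045 0.038 0.046]
 [0.041 0.047 0.044 0.044 0.037 0.047 0.048 0.042 0.048 0.043 0.05  0.039]
 [0.046 0.09  0.101 0.095 0.083 0.047 0.047 0.047 0.041 0.042 0.045 0.041]
 [0.096 0.097 0.096 0.101 0.091 0.093 0.046 0.044 0.046 0.04  0.045 0.043]
 [0.098 0.097 0.098 0.098 0.099 0.097 0.08  0.05  0.054 0.042 0.038 0.046]]
```

View pics/l1.png

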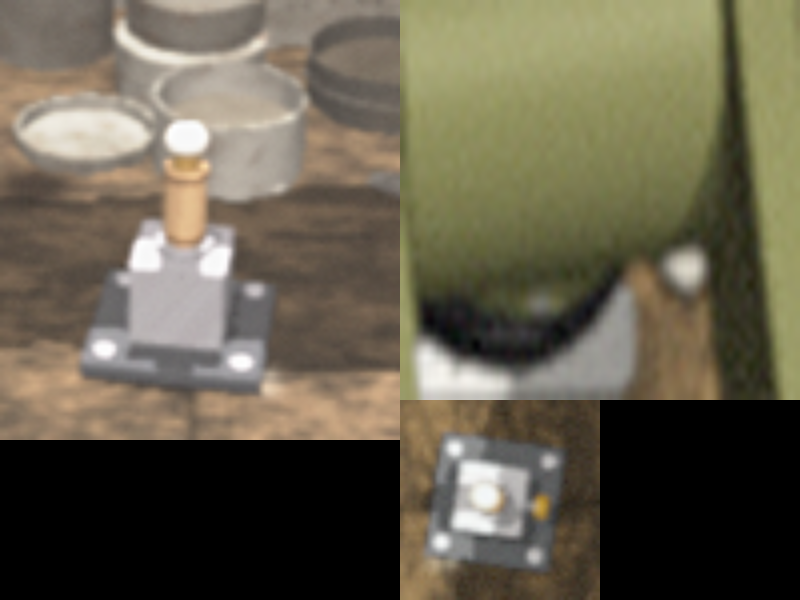

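The dop stands home and upright, with its stone top measured at about 0.10 m; the stone is at crop (187,137), and the flange is on the block. From the first picture, loupe lens ≈ (0.690, 0.039), case middle ≈ (0.680, −0.006), and case axis ≈ 42.5°. The outline box of 54 × 86 mm fits the given 55 × 85. I'll turn and go above the case.

Request:
{"fn": "servo_tool", "kwargs": {
  "plan": [
    [80, 0, 0, 0, 0, 0, 0.103],
    [80, 0, 0, 0, 0, 0, 0.103],
    [50, 0, 0, 0, 0, 0, 0.103],
    [50, 0, 0, 0, 0, 0, 0.103],
    [50, 0, 0, 0, 0, 0, 0.103],
    [50, 0, 0, 0, 0, 0, 0.103],
    [50, 0, 0, 0, 0, 0, 0.103],
    [50, 0, 0, 0, 0, 0, 0.103]
  ]
}}

```text
time_s: 14.7
ee_pos: [0.6093, 0.098, 0.2105]
eef_rot: [3.141, -0.0, 0.744]
force: [-0.2, 0.1, 0.0]
grip_width: 0.0468
grip_force: 0.0
```

Request:
{"fn": "servo_tool", "kwargs": {
  "plan": [
    [50, -0.004, 0.03, 0, 0, 0, 0],
    [50, -0.004, 0.03, 0, 0, 0, 0],
    [50, -0.004, 0.03, 0, 0, 0, 0],
    [50, -0.0043, 0.0303, 0, 0, 0, 0],
    [50, 0, 0, 0.05, 0, 0, 0],
    [50, 0, 0, 0.05, 0, 0, 0],
    [50, 0, 0, 0.05, 0, 0, 0],
    [50, 0, 0, 0, 0, 0, 0]
  ]
}}

```text
time_s: 15.7
ee_pos: [0.6774, -0.0015, 0.0569]
eef_rot: [-3.137, 0.004, 0.747]
force: [0.1, -0.2, 0.4]
grip_width: 0.0469
grip_force: 0.0
```

```bash
python3 - <<'E'
from h import *
np.set_printoptions(precision=4,suppress=True)
o=ctrl.get_obs();print(o['time_s'],o['ee_pos'],o['eef_rot'],o['force'],o['grip_width'])
s=cam('side');print(proj(s,o['ee_pos']))
cv2.imwrite('pics/l2.png',cv2.resize(s['pixels'][190:270,190:290],(800,600),interpolation=cv2.INTER_CUBIC)[:,:,::-1])
E
```

```text
15.7 [ 0.6774 -0.0015  0.0569] [-3.1368  0.0044  0.7469] [ 0.081  -0.1628  0.3652] 0.04693297782832303
(np.float64(241.68109145603233), np.float64(212.50948877772888))
```

View pics/l2.png

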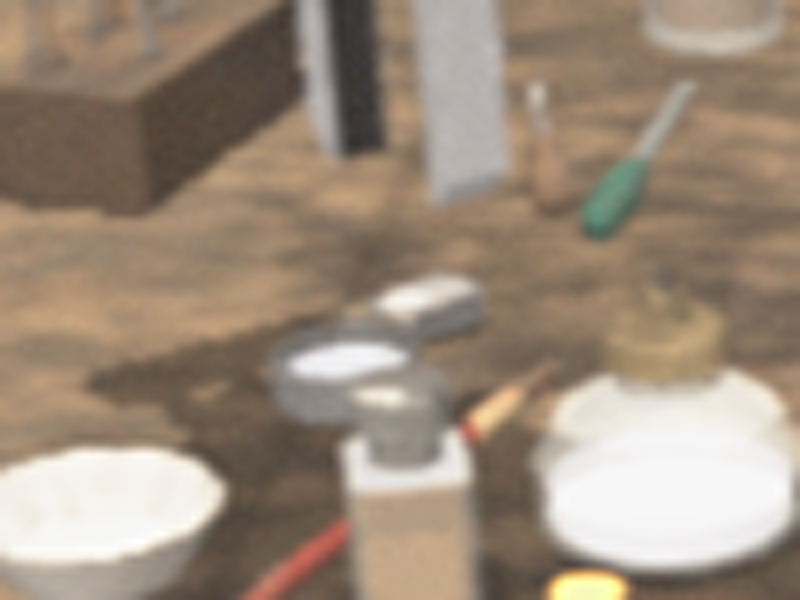

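Side view: the fingers (tips near crop (360,150) and (470,190)) are above the case at crop (428,305), and the ring is at (340,375). I'll cross-check the case's position from this view.

```bash
python3 - <<'E'
from h import *
np.set_printoptions(precision=4,suppress=True)
s=cam('side');im=s['pixels']
print(onz(s,190+428/8-.5+.06,190+292/7.5-.5,.013),'case top')
h=cv2.cvtColor(im,cv2.COLOR_RGB2HSV).astype(int)
k=(h[...,1]<65)&(h[...,2]>100)
for v in range(222,248): print(v,''.join('#' if k[v,u] else '.' for u in range(220,256)))
for u,v in [(236.5,231),(250,228),(246,226.6),(250,232),(224,238)]: print(u,v,onz(s,u,v,.013))
print(proj(s,(.680,-.006,.013)),proj(s,(.690,.039,.015)),proj(s,(.690-.0205,.039,.015)),proj(s,(.690+.0205,.039,.015)))
E
```

```text
[ 0.6792 -0.0127  0.013 ] case top
222 ....................................
223 ................##..................
224 ................###.................
225 .................#..................
226 ......................######........
227 ..................############......
228 .................##############.....
229 ...............################.....
230 ...............################.....
231 ............#...###############.....
232 ...........####################.....
233 ........######################......
234 ......#######################.......
235 ....####################............
236 ...####################..........#..
237 ...####################.............
238 ...######################.........##
239 ...########################.........
240 ...########################.........
241 ...########################.........
242 ...########################.........
243 ....#######################.........
244 ....######################..........
245 .....#####################..........
246 .......####################.........
247 ............###############.........
236.5 231 [0.6918 0.0023 0.013 ]
250 228 [ 0.6635 -0.0154  0.013 ]
246 226.6 [ 0.6741 -0.0236  0.013 ]
250 232 [0.6601 0.0078 0.013 ]
224 238 [0.7127 0.0413 0.013 ]
(np.float64(242.24895150182402), np.float64(229.5762295678369)) (np.float64(234.37954002343793), np.float64(236.7714716670212)) (np.float64(243.6285604612733), np.float64(236.79679456571026)) (np.float64(225.12953844237242), np.float64(236.74614608205945))
```

The two views agree within about a pixel, so I'll go down.

Request:
{"fn": "servo_tool", "kwargs": {
  "plan": [
    [50, -0.0011, 0.005, 0.01, 0, 0, 0],
    [50, 0, 0, 0.015, 0, 0, 0],
    [50, 0, 0, 0.01, 0, 0, 0],
    [50, 0, 0, 0.006, 0, 0, 0],
    [50, 0, 0, 0.003, 0, 0, 0],
    [50, 0, 0, 0.002, 0, 0, 0],
    [50, 0, 0, 0, 0, 0, 0],
    [50, 0, 0, 0, 0, 0, 0]
  ]
}}

```text
time_s: 16.8
ee_pos: [0.6822, -0.0075, 0.0142]
eef_rot: [3.141, -0.0, 0.745]
force: [0.7, -0.2, 0.3]
grip_width: 0.047
grip_force: 0.0
```

Request:
{"fn": "servo_tool", "kwargs": {
  "plan": [
    [50, -0.0006, -0.0026, 0.004, 0, 0, 0],
    [50, 0, 0, 0.004, 0, 0, 0],
    [50, 0, 0, 0.0025, 0, 0, 0],
    [50, 0, 0, 0.001, 0, 0, 0],
    [50, 0, 0, 0, 0, 0, 0],
    [40, 0, 0, 0, 0, 0, 0],
    [35, 0, 0, 0, 0, 0, 0],
    [30, 0, 0, 0, 0, 0, 0]
  ],
  "force": 15
}}

```text
time_s: 17.8
ee_pos: [0.6799, -0.006, 0.0025]
eef_rot: [3.142, -0.0, 0.745]
force: [-0.0, 0.2, -0.5]
grip_width: 0.0288
grip_force: 0.0
```

Request:
{"fn": "servo_tool", "kwargs": {
  "plan": [
    [25, 0, 0, 0, 0, 0, 0],
    [20, 0, 0, 0, 0, 0, 0],
    [15, 0, 0, 0, 0, 0, 0],
    [5, 0, 0, 0, 0, 0, 0],
    [5, 0, 0, 0, 0, 0, 0],
    [5, 0, 0, 0, 0, 0, 0],
    [5, 0, 0, 0, 0, 0, 0],
    [5, 0, 0, 0, 0, 0, 0]
  ],
  "force": 25
}}

```text
time_s: 18.8
ee_pos: [0.6799, -0.006, 0.0025]
eef_rot: [3.142, -0.0, 0.745]
force: [-0.4, -0.7, 0.1]
grip_width: 0.0168
grip_force: 24.9
```

Request:
{"fn": "servo_tool", "kwargs": {
  "plan": [
    [5, 0, 0, -0.005, 0, 0, 0],
    [5, 0, 0, -0.01, 0, 0, 0],
    [5, 0, 0, -0.02, 0, 0, 0],
    [5, 0, 0, -0.03, 0, 0, 0],
    [5, 0, 0, -0.04, 0, 0, 0],
    [5, 0, 0, -0.04, 0, 0, 0],
    [5, 0, 0, -0.02, 0, 0, 0],
    [5, 0, 0, 0, 0, 0, 0]
  ]
}}

```text
time_s: 19.8
ee_pos: [0.6805, -0.006, 0.1704]
eef_rot: [3.139, -0.003, 0.745]
force: [-0.1, 0.8, -1.0]
grip_width: 0.0166
grip_force: 24.9
```

```bash
python3 - <<'E'
from h import *
np.set_printoptions(precision=4,suppress=True)
o=ctrl.get_obs();print(o['time_s'],o['ee_pos'],o['eef_rot'],o['force'],o['grip_width'],o['grip_force'])
s=cam('side');print(proj(s,o['ee_pos']))
u,v=map(int,proj(s,o['ee_pos']))
cv2.imwrite('pics/l3.png',cv2.resize(s['pixels'][v-40:v+40,u-50:u+50],(800,600),interpolation=cv2.INTER_CUBIC)[:,:,::-1]);print(u,v)
E
```

```text
19.8 [ 0.6805 -0.006   0.1704] [ 3.1385 -0.0029  0.7453] [-0.1334  0.7883 -0.9598] 0.01664958290929966 24.876902477840304
(np.float64(236.79626627203925), np.float64(162.82403912067286))
236 162
```

View pics/l3.png

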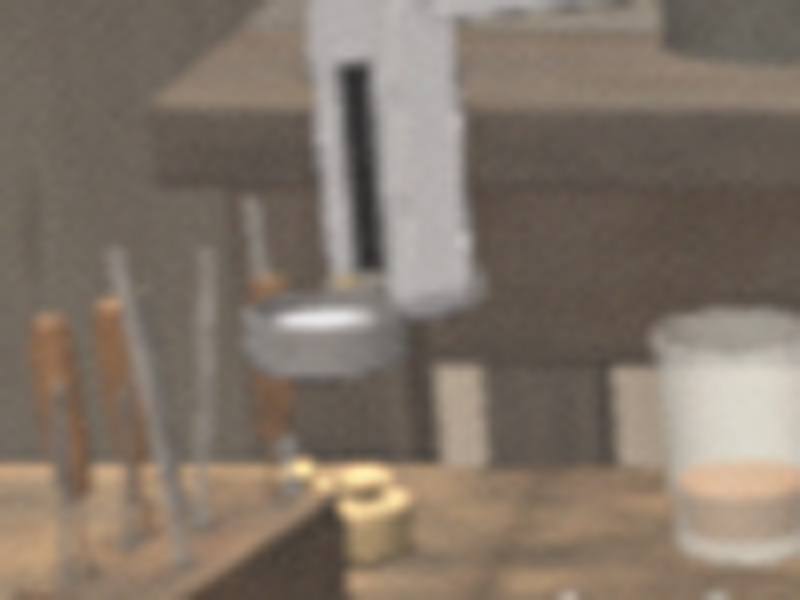

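The loupe is held level by its case, with the ring at crop (325,335) hanging free. I'll carry it over at about 0.17 m.

Request:
{"fn": "servo_tool", "kwargs": {
  "plan": [
    [5, 0.0005, -0.012, 0, 0, 0, 0],
    [5, 0.001, -0.024, 0, 0, 0, 0],
    [5, 0.0016, -0.036, 0, 0, 0, 0],
    [5, 0.0016, -0.036, 0, 0, 0, 0],
    [5, 0.0016, -0.036, 0, 0, 0, 0],
    [5, 0.0016, -0.036, 0, 0, 0, 0],
    [5, 0.0016, -0.036, 0, 0, 0, 0],
    [5, 0.0016, -0.036, 0, 0, 0, 0]
  ]
}}

```text
time_s: 20.85
ee_pos: [0.5153, 0.1878, 0.1665]
eef_rot: [-3.141, 0.001, 0.746]
force: [0.5, 0.6, -0.0]
grip_width: 0.0167
grip_force: 24.9
```

Request:
{"fn": "servo_tool", "kwargs": {
  "plan": [
    [5, 0.0016, -0.036, 0, 0, 0, 0],
    [5, 0.0016, -0.036, 0, 0, 0, 0],
    [5, 0.0015, -0.028, 0, 0, 0, 0],
    [5, 0.001, -0.0145, 0, 0, 0, 0],
    [5, 0.0005, -0.005, 0, 0, 0, 0],
    [5, 0, 0, 0, 0, 0, 0],
    [5, 0, 0, 0, 0, 0, 0],
    [5, 0, 0, 0, 0, 0, 0]
  ]
}}

```text
time_s: 21.85
ee_pos: [0.441, 0.2783, 0.1674]
eef_rot: [3.142, 0.0, 0.744]
force: [-0.8, 0.5, -0.9]
grip_width: 0.0167
grip_force: 24.9
```

```bash
python3 - <<'E'
from h import *
np.set_printoptions(precision=4,suppress=True)
o=ctrl.get_obs();print(o['time_s'],o['ee_pos'],o['eef_rot'],o['grip_width'],o['grip_force'])
s=cam('side');c=cam('top')
z=o['ee_pos'][2]-.0025
print('expected ring side',proj(s,(.453,.323,z+.0075)),'stone',proj(s,(.453,.323,.096)),'top ring',proj(c,(.453,.323,z+.015)))
a=s['pixels'][190:290,290:410];b=c['pixels'][210:290,220:320]
im=np.zeros((600,800,3),np.uint8);im[:400,:480]=cv2.resize(a,(480,400),interpolation=cv2.INTER_CUBIC);im[280:,480:]=cv2.resize(b,(320,320))
cv2.imwrite('pics/f1.png',im[:,:,::-1])
E
```

```text
21.85 [0.441  0.2783 0.1674] [3.1416 0.0001 0.7445] 0.01666019909752419 24.87689843444514
expected ring side (np.float64(348.78438095943187), np.float64(219.4148006995959)) stone (np.float64(347.6349941556165), np.float64(263.9208194756739)) top ring (np.float64(267.3713909548808), np.float64(255.72049803770784))
```

View pics/f1.png

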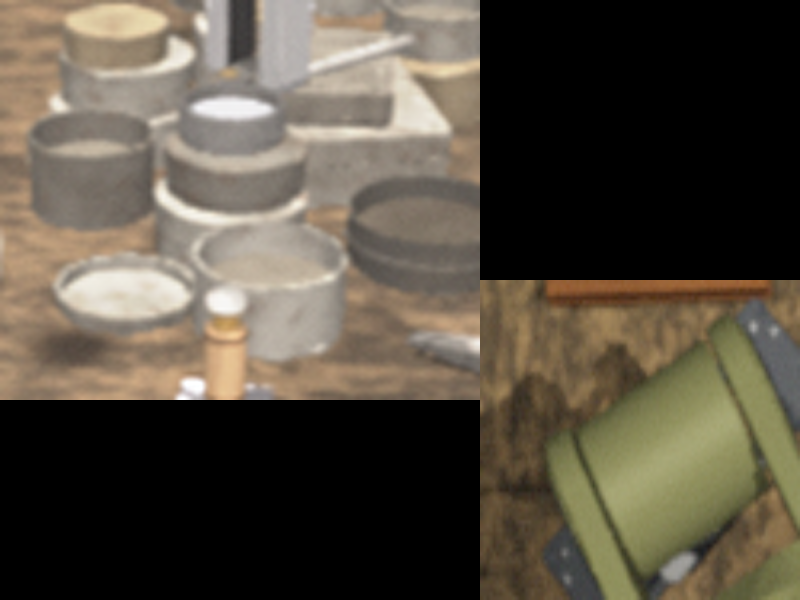

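Ring centre in the side view is at (348.2, 219.7), against an expected (348.8, 219.4), so it is on the stone's axis within about 1–2 mm (stone at pixel (346.5, 265)). I'll lower it to 15 mm above the stone.

Request:
{"fn": "servo_tool", "kwargs": {
  "plan": [
    [5, 0, 0, 0.008, 0, 0, 0],
    [5, 0, 0, 0.012, 0, 0, 0],
    [5, 0, 0, 0.012, 0, 0, 0],
    [5, 0, 0, 0.008, 0, 0, 0],
    [5, 0, 0, 0.006, 0, 0, 0],
    [5, 0, 0, 0.004, 0, 0, 0],
    [5, 0, 0, 0, 0, 0, 0],
    [5, 0, 0, 0, 0, 0, 0]
  ]
}}

```text
time_s: 22.95
ee_pos: [0.4408, 0.2788, 0.1177]
eef_rot: [3.141, -0.001, 0.745]
force: [-0.3, 0.3, -0.5]
grip_width: 0.0164
grip_force: 24.9
```

```bash
python3 - <<'E'
from h import *
np.set_printoptions(precision=4,suppress=True)
o=ctrl.get_obs();print(o['time_s'],o['ee_pos'],o['eef_rot'],o['grip_width'],o['grip_force'],o['joint_vel'])
s=cam('side');z=o['ee_pos'][2]-.0025
print('expected ring side',proj(s,(.453,.323,z+.0075)),'stone top',proj(s,(.453,.323,.1)))
cv2.imwrite('pics/f2.png',cv2.resize(s['pixels'][215:290,297:397],(800,600),interpolation=cv2.INTER_CUBIC)[:,:,::-1])
E
```

```text
22.95 [0.4408 0.2788 0.1177] [ 3.1415 -0.0005  0.7453] 0.01638569033773645 24.87692358064578 [-0.0005 -0.0012 -0.0008 -0.0005  0.0003 -0.0006]
expected ring side (np.float64(348.026084757079), np.float64(248.77719193961684)) stone top (np.float64(347.69272791563526), np.float64(261.6852797958376))
```

View pics/f2.png

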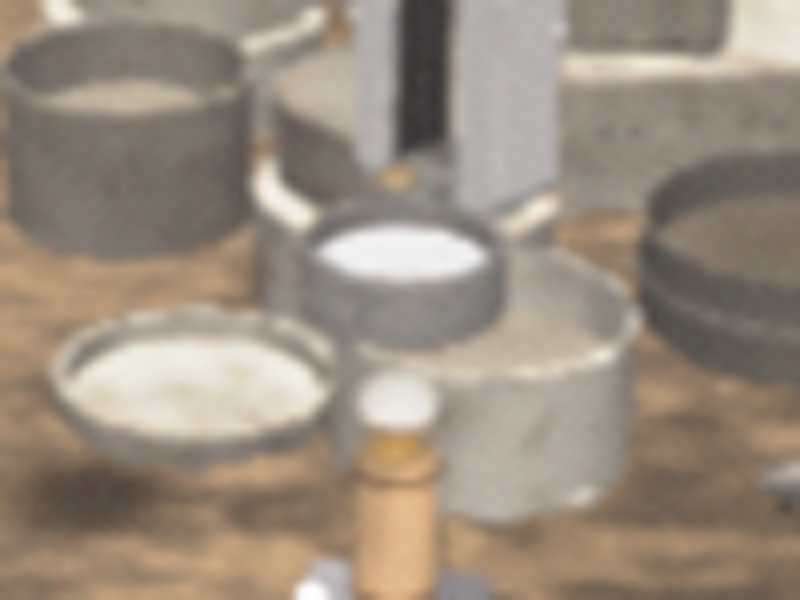

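The ring is at crop (403,273) and the stone at (398,400). That puts the lens within about 2 mm of the stone's axis with a clear gap below it, level and still, so I'll hand in.

```bash
python3 -c "
from station import ctrl
print(ctrl.hand_in())"
```

```text
the job is handed in; nothing more can be done
None
```

The job is handed in, with no verdict returned: the stone's dop is seated in the viewing stand and let go, and the loupe is held level by its case about 15 mm above the stone, with the lens within about 2 mm of its axis as measured.

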